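# Close the sticky slide-case shutter without racking it

### The arm

A 6-joint arm with a two-finger parallel gripper is mounted at the origin on a cart in front of the work surface, level with it; the furniture and walls round the work are solid. World frame = base frame: x ahead of the robot, y to its left, z up, the work surface at z = 0. Lengths are in mm, angles in rad, forces in N, time in s.
With the tool pointing down it reaches from about 400 to 925 mm from the base axis. Payload 3.4 kg.
Tool frame: the origin (TCP) lies midway between the tips of the shut fingers; the grasp point (between the pads) lies 19 mm behind it (manip.grip_point_offset is the distance from the TCP to the grasp point, in mm); z points along the fingers, y is the direction in which the jaws open and shut (so a half turn about z gives the same grasp; the last joint's range is limited). The gripper opens to 85 mm and grips with 20 to 120 N. Pads are 22 mm wide; open, the fingers measure 114 mm over their backs; the gripper's body (76 mm by 85 mm) begins 54 mm behind the grasp point. The pads swing forward as they close: fully open they stand 13 mm farther back than shut.
Start: joints at [1.109, 0.307, 1.506, -0, 1.328, -0.073], TCP at [217.461, 532.299, 231.305] pointing down, gripper open.
Joint ranges: [-3.12, 3.12], [-1.05, 2.28], [0.14, 2.33], [-1.42, 4.57], [0.1, 2.73], [-2.68, 2.68]. Speed limits (rad/s): [2.57, 2.57, 3.14, 3.14, 3.14, 3.14].

### API

Orientations are given as a rotation vector (axis times angle).
In Python, from plant import manip gives the robot as it stands. The module is installed in compiled form; this text tells all that it offers. Calls block until the motion is done:
- manip.move_ptp(position, orientation): joint-space move of the TCP to a pose.
- manip.move_l(position, ori=None, vel=150, guard=None): straight line of the TCP; ori=None keeps the orientation; vel is the mean speed in mm/s. With guard (N) it stops when the force on the tool has changed by that much, and returns True; else False.
- manip.movej(angles): joint-space move.
- manip.let_go() and manip.close(squeeze=None): open the fingers fully, or close them until they stop; squeeze is the grip in N (None keeps the last).
- manip.pause(seconds).
- manip.solve_ik(position, orientation): joint angles nearest the present ones, or None.
- manip.read_state(): the state.
- manip.get_image(name): name is "side" or "top"; returns the picture (384x512x3 uint8, blue, green, red); there is no depth.
- manip.camera_model(name): a dict with "fx", "fy", "cx", "cy" (pixels), "k1" (the pictures are not rectified: a ray, as slopes to the right and down, at radius r is drawn at 1 + k1 r^2 times it, then the intrinsics apply), "rvec" (rotation vector, rad) and "tvec" (3), from world to camera coordinates, as OpenCV has them. Camera axes: x right, y down, z forward; pixel columns grow to the right and rows downward; lengths in mm; the calibration is good to about 2 mm. A picture is of the moment at which its call begins. camera_model takes no time and is no camera call.
A pose or a line that the arm cannot do raises manip.Unreachable and nothing moves.
- manip.sign_off(): hands the job in, once; it reports no verdict.
The state is a dict: "time": time; "joint_positions": joint angles; "joint_vel": joint speeds; "effort": joint torques, N m; "position": TCP position; "tool_rot": TCP orientation; "ft_force": force on the tool from outside, world axes, zero at the start; "wrist_torque": the same for the moment, N m; "opening": finger opening in mm.
Only numpy, scipy, OpenCV 4.12 (cv2) and the standard library are available. Lean on these libraries where they do the work, as an engineer would, in place of code of your own. Each camera call takes 0.05 s, during which the arm holds its last target.

### The job

Close the sliding shutter of the slide case: push it by its two knobs along its sticky track away from the hooded front until it is fully home and square against the rear wall over the slide mailers. It racks and jams if one end gets ahead, so ease it along with alternating gentle pushes at each end, never force it, and leave the jar, tape roll and dish around the case where they stand.

Things in the scene. Friction and masses are not known exactly. Their poses are not given: they have to be found in the camera images.
- slide_case: Low grey case with white strips on top, 192 (x) x 224 (y) x 48 mm, fixed (does not move when pushed). Origin: centre of its underside. +x: the shutter's closing direction, from the hooded front near the robot to the rear wall; +y: left when looking along +x; z up. In its rear half lies the well (x 20 to 75 mm) with two flat slide mailers, open at first.
- case_top (a point): Centre of the case's flat top, 48 mm above the table; axes as the case's. At this level lie a white hood over the middle of the front (|y| < 58 mm, x -97 to +12 mm) and white lips along the sides (|y| > 94 mm). Between them run two slots, 36 mm wide, from which the shutter's two knobs stand up; only the knobs can be pushed.
- shutter: Loose aluminium plate, 100 (x) x 200 (y) x 8 mm, about 0.7 kg (varies), in the case's track under hood and lips (cannot be lifted out). Origin: centre of its underside, 34 mm above the table; at first near case x = -26 mm, fully home at +35 mm, square (axes as the case's), against the rear wall. Side play 5 mm: it skews up to 0.05 rad, then jams until the lagging end is pushed; a push moves a knob 10 to 30 mm.
- knob_left (a point): Left (case +y) knob of the shutter: black upright round post, 20 mm diameter, top 84 mm above the table, standing 36 mm above the case's top. This point is on its axis, 66 mm above the table (18 mm above the case's top), 30 mm behind (-x) and 76 mm left of the shutter's origin. With the shutter home it lies at case x = +5 mm. Pushed here the shutter slides at under 8 N until jammed or home; freeing a jam at the lagging end can take 12 to 25 N.
- knob_right (a point): Right (case -y) knob, alike. With the shutter fully home it lies at case x = +5 mm, y = -76 mm.
- reagent_jar: White round jar with a black lid, 64 mm diameter, 115 mm high, standing right of the case's rear; a bystander. Origin: centre of its underside.
- tape: Roll of cream label tape lying flat, 56 mm diameter, 18 mm high, near the robot; a bystander. Origin: centre of its underside.
- dish: Clear petri dish lying flat, 60 mm diameter, 15 mm high, front right of the case; a bystander. Origin: centre of its underside.

How it is judged (in metres and radians):
At the end, for the whole second after the job is handed in: Both ends of the shutter are home against the rear wall (each knob within 4 mm of case x = +5 mm), and it is at rest (x of each of knob_left, knob_right in the frame of slide_case above 0.001 m and linear speed of shutter below 0.01 m/s); the robot touches nothing.
It fails at once if the shutter is forced: a push on it of more than 45 N (contact force between any of the fingers, the arm and shutter above 45 N).
It fails at once if the jar, the tape roll or the dish is moved by more than 25 mm (distance of any of reagent_jar, tape, dish from where it was at the start of the episode above 0.025 m).
It also fails if it takes over 67 s, if anything falls off the work surface, if the arm or the gripper's body presses on something with over 40 N, if the wrist force passes 120 N, or if a joint passes its speed limit or range.

## Working session

There is one attempt and no reset: what is moved stays moved. The work goes in short steps, each a Python script; the robot and the scene stay as the last script left them, time stands still between calls to the robot, and variables do not carry over. Pictures are saved under pics/ and viewed, and the job is handed in when it is done.

```bash
mkdir -p pics; python3 - <<'E'
from plant import manip
import cv2
for n in("top","side"):
    cv2.imwrite(f"pics/{n}0.png",manip.get_image(n)); print(n,manip.camera_model(n))
s=manip.read_state(); print(s)
E
```

```text
top {'fx': 496.84796030140154, 'fy': 496.84796030140154, 'cx': 248.8854806558409, 'cy': 196.16876950165008, 'k1': 0.013671749148392072, 'rvec': array([ 2.19791599, -2.15525019,  0.07457032]), 'tvec': array([  45.33026421,  538.05651891, 1132.236674  ])}
side {'fx': 366.304557935851, 'fy': 366.304557935851, 'cx': 258.4636249653177, 'cy': 192.09298442108272, 'k1': -0.018211477893005402, 'rvec': array([ 2.29135228, -0.92408964,  0.31801   ]), 'tvec': array([-348.08507581,  381.93731673,  725.4304949 ])}
{'time': 0.1, 'joint_positions': array([ 1.10952221e+00,  3.07526553e-01,  1.50756136e+00,  1.66212924e-06,
        1.32841268e+00, -7.34769723e-02]), 'joint_vel': array([-1.68160232e-04, -1.54753702e-03, -2.19862515e-03, -2.58401046e-04,
       -9.81302838e-06,  8.98815631e-04]), 'effort': array([ 7.21534034e-04, -4.58529103e+01, -2.52609444e+01,  4.80464598e-05,
        5.45334871e-03, -2.06596928e-05]), 'position': array([217.16042312, 531.72404603, 230.4498978 ]), 'tool_rot': array([-6.05243421e-01, -3.08222318e+00,  2.88936387e-03]), 'ft_force': array([0.98072685, 0.3742918 , 0.12905756]), 'wrist_torque': array([0.01663797, 0.02789765, 0.06550666]), 'opening': 85.79824275772877}
```

View pics/top0.png

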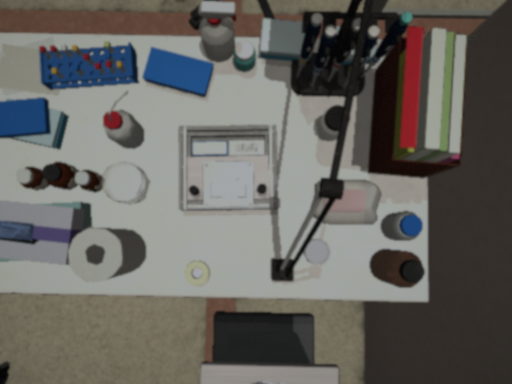

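View pics/side0.png

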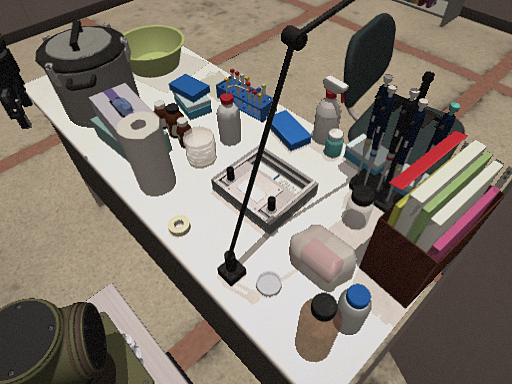

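The top view shows the case at about (228,168) with black knobs at (194,190) and (262,189), tape at (197,272) and dish at (316,251). A desk lamp has its base at (283,268) and elbow at (331,188), and it may be in the way. The side view shows the same knobs at (231,174) and (271,204), the lamp base at (232,270) and the elbow at (293,38). I'll enlarge both views and triangulate.

```bash
cat > h.py <<'E'
import numpy as np, cv2
from plant import manip
def cam(n):
    m=manip.camera_model(n); R=cv2.Rodrigues(m["rvec"])[0]; return m,R,np.array(m["tvec"])
def ray(n,uv):
    m,R,t=cam(n); d=np.array([(uv[0]-m["cx"])/m["fx"],(uv[1]-m["cy"])/m["fy"]]); s=d.copy()
    for _ in range(10): s=d/(1+m["k1"]*(s@s))
    v=R.T@np.array([s[0],s[1],1]); return -R.T@t, v/np.linalg.norm(v)
def onz(n,uv,z):
    c,v=ray(n,uv); return c+v*(z-c[2])/v[2]
def tri(a,b):
    c1,v1=ray("top",a); c2,v2=ray("side",b)
    k=np.linalg.lstsq(np.c_[v1,-v2],c2-c1,rcond=None)[0]
    p,q=c1+k[0]*v1,c2+k[1]*v2; return (p+q)/2,np.linalg.norm(p-q)
def proj(n,P):
    m,R,t=cam(n); p=R@np.array(P)+t; s=p[:2]/p[2]; s=s*(1+m["k1"]*(s@s)); return s*m["fx"]+[m["cx"],m["cy"]]
E
python3 - <<'E'
from h import *
np.set_printoptions(precision=1,suppress=True)
for nm,a,b in [("kL",(194,190),(231,174)),("kR",(262,189),(271,204)),("lampbase",(283,268),(232,268)),("elbow",(331,188),(293,38))]: print(nm,*tri(a,b))
for a in [(181,127),(275,126),(277,209),(182,211)]: print(onz("top",a,48))
for a in [(197,272),(316,251)]: print(onz("top",a,15))
print(ray("top",(0,0))[0],ray("side",(0,0))[0])
t=cv2.imread("pics/top0.png");s=cv2.imread("pics/side0.png")
a=cv2.resize(t[110:290,160:350],None,fx=3.1,fy=3.1,interpolation=3)
cv2.imwrite("pics/top0c.png",a)
cv2.imwrite("pics/side0c.png",cv2.resize(s[140:240,195:335],None,fx=5.5,fy=5.5,interpolation=3))
E
```

```text
kL [546.4 177.8  63.9] 2.848069716967861
kR [550.5  26.2  66.5] 0.8670928619090446
lampbase [373.4 -24.9  29. ] 1.18947843287145
elbow [507.8 -52.6 546.9] 1.0908836845750605
[691.2 214.5  48. ]
[697.4  -1.   48. ]
[507.1  -8.6  48. ]
[498.4 206.4  48. ]
[359.7 172.2  15. ]
[ 413.5 -101.7   15. ]
[ 446.9   43.6 1171.3] [ 140.4 -373.1  796.5]
```

View pics/top0c.png

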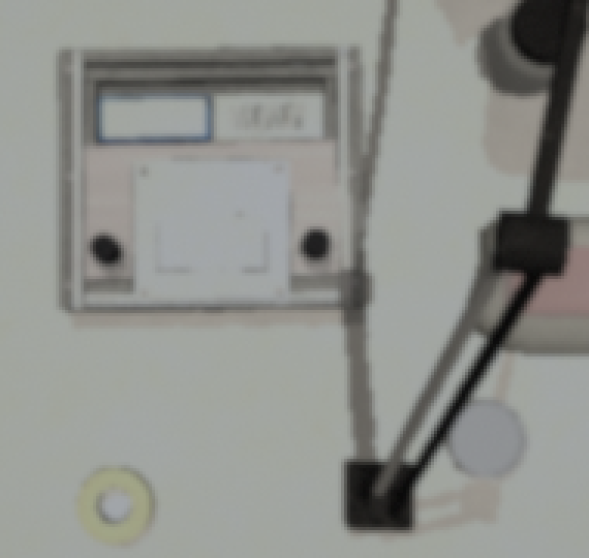

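View pics/side0c.png

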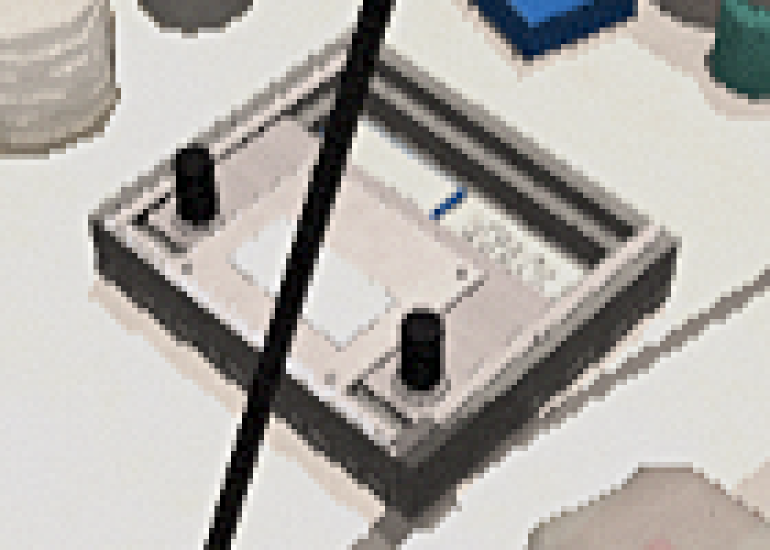

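The knobs triangulate well: 151.7 mm apart against 152 mm, at heights 64 to 66 mm. The lamp pole, from (373,-25,29) to (508,-53,547), stands close beside the plane the arm needs for the right knob. I plan to lean the tool so the forearm stays to the left. First I'll measure the case pose, the other obstacles and the arm kinematics.

```bash
python3 - <<'E'
from h import *
np.set_printoptions(precision=3,suppress=True)
t=cv2.imread("pics/top0.png");s=cv2.imread("pics/side0.png")
# knobs
for n,im,rois in (("top",t,[(184,180,204,200),(252,179,272,199)]),("side",s,[(222,160,240,184),(262,190,282,216)])):
    for r in rois:
        c=im[r[1]:r[3],r[0]:r[2]].max(2); m=(c<70).astype(np.uint8)
        k,l,st,ce=cv2.connectedComponentsWithStats(m); i=1+st[1:,4].argmax()
        print(n,ce[i]+[r[0],r[1]],st[i]+[r[0],r[1],0,0,0], c.min())
# obstacles
for nm,a,b in [("roll top",(95,253),(138,122)),("redcap",(112,118),(226,98)),("jarlid(right rear)",(337,121),(362,188))]: print(nm,*tri(a,b))
# kinematics
A=[];B=[]
from scipy.spatial.transform import Rotation as Ro
for x in(500,600,700):
  for z in (150,300):
    for tilt in (-.3,0,.3):
      R=Ro.from_euler('y',np.pi+tilt); q=manip.solve_ik([x,0,z],R.as_rotvec())
      if q is None: print("none",x,z,tilt);continue
      zt=R.as_matrix()[:,2]; q2,q3=q[1],q[2]; 
      for row,val in (([1,0,np.sin(q2),np.sin(q2+q3),np.cos(q2+q3),zt[0]],x),([0,1,np.cos(q2),np.cos(q2+q3),-np.sin(q2+q3),zt[2]],z)): A.append(row);B.append(val)
k,res,rk,_=np.linalg.lstsq(np.array(A),np.array(B),rcond=None); print("a,d,L1,L2,off,Lt",k,res,rk)
print(q)
big=cv2.resize(t[118:220,172:286],None,fx=7,fy=5.88*7/5.88*0.83,interpolation=3)
big=cv2.resize(t[118:220,172:286],None,fx=5.8,fy=5.8,interpolation=3); cv2.imwrite("pics/top0d.png",cv2.convertScaleAbs(big,alpha=1.4))
E
```

```text
top [193.875 190.393] [190 187   9   8  56] 20
top [261.321 188.585] [258 185   8   8  53] 29
side [230.032 173.29 ] [226 166   9  15  93] 0
side [271.073 203.396] [268 197   8  14  96] 0
roll top [407.221 342.38  228.442] 0.7686325944314157
redcap [681.944 341.912 159.486] 2.900028340624284
jarlid(right rear) [ 691.09  -129.169  143.262] 5.900297623714241
a,d,L1,L2,off,Lt [  2.18  193.161 645.114 416.34  108.738 371.393] [0.307] 6
[-0.052  0.632  0.82  -0.017  1.989 -1.627]
```

View pics/top0d.png

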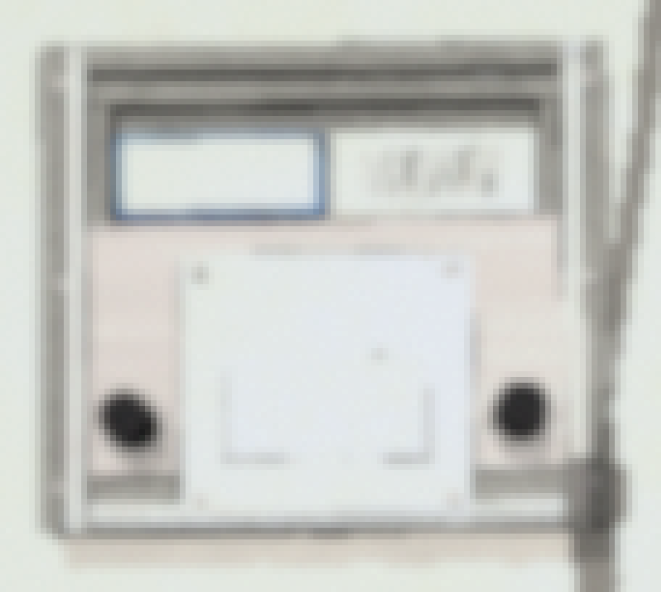

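The enlarged view shows the hood's rear corners at crop (183,256) and (470,254), its front edge at row 512, and the outer case corners near (45,48), (603,45), (605,520) and (50,535). Next I'll work out the case pose and check the leaned arm's clearance from the lamp.

```bash
python3 - <<'E'
from h import *
from scipy.spatial.transform import Rotation as Ro
np.set_printoptions(precision=3,suppress=True)
f=lambda u,v:((u+.5)/5.8-.5+172,(v+.5)/5.8-.5+118)
P={k:onz("top",f(*c),48)[:2] for k,c in dict(hRL=(183,256),hRR=(470,254),hFL=(181,512),hFR=(476,508),cRL=(45,48),cRR=(603,45),cFL=(48,533),cFR=(606,520)).items()}
M=dict(hRL=(12,58),hRR=(12,-58),hFL=(-97,58),hFR=(-97,-58),cRL=(96,112),cRR=(96,-112),cFL=(-96,112),cFR=(-96,-112))
a=np.array([M[k] for k in P],float);b=np.array([P[k] for k in P])
ca,cb=a.mean(0),b.mean(0);H=(a-ca).T@(b-cb)
th=np.arctan2(H[0,1]-H[1,0],H[0,0]+H[1,1]);R=np.array([[np.cos(th),-np.sin(th)],[np.sin(th),np.cos(th)]]);o=cb-R@ca
print("case",o,th); print(dict(zip(P,np.round((b-o)@R,1))),)
for tt,ss in (((193.9,190.4),(230.0,173.3)),((261.3,188.6),(271.1,203.4))):
    p,e=tri(tt,ss); print("knob",p,e,(p[:2]-o)@R, "top@76",(onz("top",tt,76)[:2]-o)@R)
# IK with leans
base=np.array([508,-53,547.]);foot=np.array([373,-25,20.])
def tip(y,lean,x,z=60,psi=0):
    # tool z down leaning: points toward -y
    zt=np.array([0,-np.sin(lean),-np.cos(lean)])
    out=[]
    for xs in (1,-1):
        xt=np.array([xs,0,0.]); yt=np.cross(zt,xt); Rm=np.c_[xt,yt,zt]; Rm=Ro.from_euler('z',th).as_matrix()@Rm
        q=manip.solve_ik([x,y,z],Ro.from_matrix(Rm).as_rotvec())
        w=np.array([x,y,z])-371*Rm[:,2]
        out.append((xs,q,w))
    return out
for lean in (.2,.35,.5):
  for (x,y) in ((530,178),(590,185),(530,26),(590,30)):
    for o2 in tip(y,lean,x): print(lean,x,y,*o2)
E
```

```text
case [603.433 105.068] 0.03164632335683767
{'hRL': array([10.1, 56.2]), 'hRR': array([  9.5, -56.7]), 'hFL': array([-90.7,  57.4]), 'hFR': array([-90.6, -57.9]), 'cRL': array([ 93.8, 110.4]), 'cRR': array([  92. , -110.3]), 'cFL': array([-98.3, 109.4]), 'cFR': array([ -95.9, -108.5])}
knob [544.416 177.933  68.17 ] 1.187395183873423 [-56.682  74.696] top@76 [-57.867  74.129]
knob [551.623  27.489  66.609] 1.6325873159996371 [-54.239 -75.901] top@76 [-55.733 -75.198]
0.2 530 178 1 [ 0.373  0.504  1.701 -0.222  1.016  2.037] [527.668 251.669 423.605]
0.2 530 178 -1 [ 0.373  0.504  1.701 -0.222  1.016 -1.105] [527.668 251.669 423.605]
0.2 590 185 1 [ 0.349  0.565  1.567 -0.215  1.082  1.997] [587.668 258.669 423.605]
0.2 590 185 -1 [ 0.349  0.565  1.567 -0.215  1.082 -1.145] [587.668 258.669 423.605]
0.2 530 26 1 [ 0.108  0.454  1.807 -0.253  0.912  1.806] [527.668  99.669 423.605]
0.2 530 26 -1 [ 0.108  0.454  1.807 -0.253  0.912 -1.336] [527.668  99.669 423.605]
0.2 590 30 1 [ 0.104  0.516  1.673 -0.241  0.98   1.78 ] [587.668 103.669 423.605]
0.2 590 30 -1 [ 0.104  0.516  1.673 -0.24
[... 694 characters left out ...]
1] [585.975 157.151 408.507]
0.5 530 178 1 [ 0.53   0.603  1.617 -0.466  1.215  2.299] [524.372 355.778 385.583]
0.5 530 178 -1 [ 0.53   0.603  1.617 -0.466  1.215 -0.843] [524.372 355.778 385.583]
0.5 590 185 1 [ 0.494  0.659  1.485 -0.466  1.27   2.235] [584.372 362.778 385.583]
0.5 590 185 -1 [ 0.494  0.659  1.485 -0.466  1.27  -0.906] [584.372 362.778 385.583]
0.5 530 26 1 [ 0.296  0.534  1.783 -0.565  1.043  2.179] [524.372 203.778 385.583]
0.5 530 26 -1 [ 0.296  0.534  1.783 -0.565  1.043 -0.963] [524.372 203.778 385.583]
0.5 590 30 1 [ 0.274  0.59   1.649 -0.549  1.1    2.116] [584.372 207.778 385.583]
0.5 590 30 -1 [ 0.274  0.59   1.649 -0.549  1.1   -1.026] [584.372 207.778 385.583]
```

The case is at about (603,105) with yaw 0.03, and the knobs are at case x of about -57 (left) and -55 (right), as expected. A 0.3 rad lean keeps the arm more than 100 mm from the lamp. I'll lift clear of the paper roll (top 228 mm), then go in.

```bash
cat >> h.py <<'E'
from scipy.spatial.transform import Rotation as Ro
TH=0.033; O=np.array([603.4,105.1]); LEAN=0.3; Z=61
_c,_s=np.cos(TH),np.sin(TH); RC=np.array([[_c,-_s],[_s,_c]])
zt=np.array([0,-np.sin(LEAN),-np.cos(LEAN)]); xt=np.array([-1,0,0.]); 
ORI=Ro.from_matrix(Ro.from_euler('z',TH).as_matrix()@np.c_[xt,np.cross(zt,xt),zt]).as_rotvec()
def w(x,y,z=Z): return np.r_[O+RC@np.array([x,y]),z]
def c():
    s=manip.read_state(); p=RC.T@(s["position"][:2]-O); f=s["ft_force"]; 
    return p,s["position"][2],np.r_[RC.T@f[:2],f[2]],s["time"]
def rep(l=""):
    p,z,f,t=c(); print(l,"x %.1f y %.1f z %.1f knob_x~ %.1f"%(p[0],p[1],z,p[0]+21),"F",np.round(f,1),"t %.2f"%t,flush=True)
YK={"L":73,"R":-78}
def push(side,kx,guard=14,vel=25,retract=8):
    p,z,_,_=c(); 
    if abs(p[1]-YK[side])>6: manip.move_l(w(p[0],YK[side]),vel=150)
    r=manip.move_l(w(kx-21,YK[side]),vel=vel,guard=guard); rep(f"{side} to {kx} guard {r}")
    p=c()[0]; 
    if retract: manip.move_l(w(p[0]-retract,YK[side]),vel=60)
    return r,p[0]+21
E
python3 - <<'E'
from h import *
p=manip.read_state()["position"]
manip.close(40)
manip.move_l([p[0],p[1],390],vel=200)
manip.move_ptp(w(-95,YK["L"],330),ORI); rep()
cv2.imwrite("pics/side1.png",manip.get_image("side"))
E
```

```text
x -95.2 y 73.7 z 330.0 knob_x~ -74.2 F [ 0.3  0.1 -0.3] t 3.48
```

View pics/side1.png

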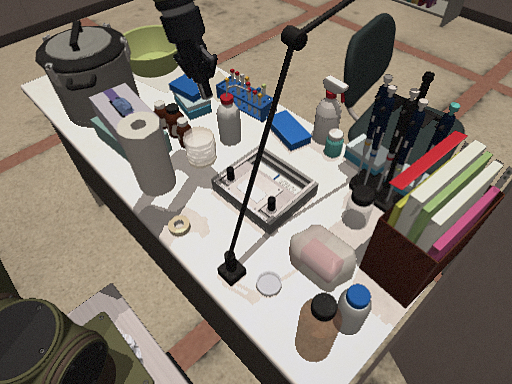

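The gripper, with its tip near (210,97), hangs leaned and clear of the roll and lamp. Now I'll descend behind the left knob.

```bash
python3 - <<'E'
from h import *
print(manip.move_l(w(-95,YK["L"],120),vel=180,guard=15))
print(manip.move_l(w(-95,YK["L"]),vel=60,guard=8)); rep()
t=manip.get_image("top");s=manip.get_image("side")
a=cv2.resize(t[100:230,150:310],(480,390),interpolation=3);b=cv2.resize(s[130:240,190:330],(480,377),interpolation=3)[:370]
cv2.imwrite("pics/a2.png",a);cv2.imwrite("pics/b2.png",b)
E
```

```text
False
False
 x -94.7 y 73.1 z 61.3 knob_x~ -73.7 F [-0.7  0.8  0.2] t 5.98
```

View pics/a2.png

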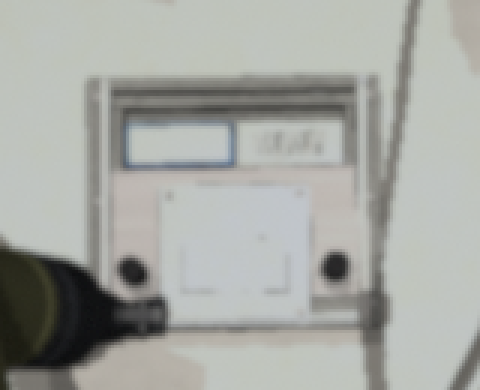

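View pics/b2.png

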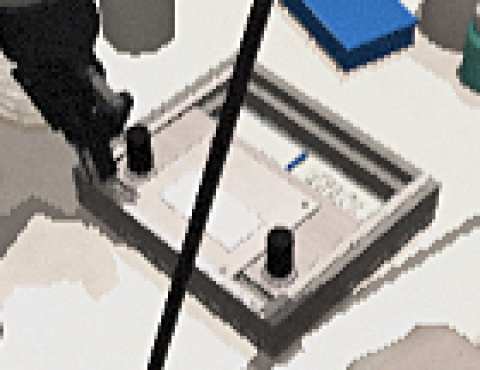

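In the top crop the fingertip ends at (165,315) and the knob sits at column 133, so the finger is a little too far right. I'll shift it 6 mm left and start gentle pushes.

```bash
sed -i 's/YK={"L":73,"R":-78}/YK={"L":79,"R":-72}/' h.py; python3 - <<'E'
from h import *
manip.move_l(w(-90,YK["L"]),vel=80)
push("L",-42,guard=12,vel=25)
t=manip.get_image("top")
cv2.imwrite("pics/a3.png",cv2.resize(t[100:230,150:310],(640,520),interpolation=3))
E
```

```text
L to -42 guard False x -65.0 y 79.7 z 60.5 knob_x~ -44.0 F [-5.8  3.4  3. ] t 7.57
```

View pics/a3.png

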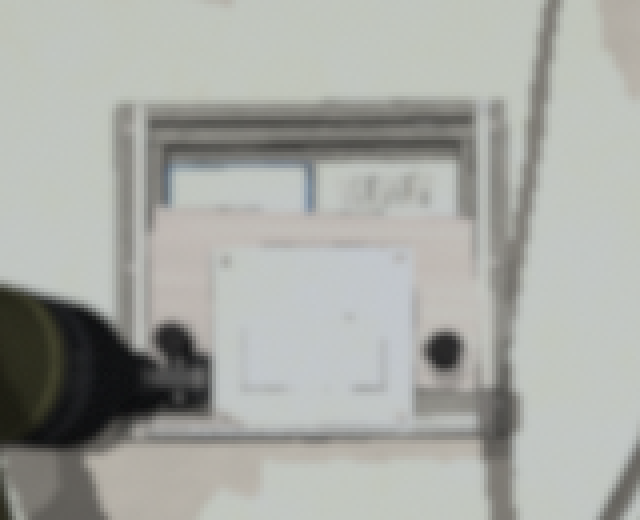

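The left knob advanced about 12 mm at 6 N, and in the crop it's at (172,340) with the right one at (444,350). Now the right side, backing off first so the lateral move clears the right knob.

```bash
cat >> h.py <<'E'
def go(side,start,kx,guard=14,vel=25):
    """back to behind 'start' (knob x est.), cross over, push to kx"""
    p=c()[0]; sx=start-31
    if sx<p[0]: manip.move_l(w(sx,p[1]),vel=80)
    if abs(c()[0][1]-YK[side])>6: manip.move_l(w(min(sx,p[0]),YK[side]),vel=150,guard=10) and rep("HIT in crossing")
    return push(side,kx,guard,vel,6)
E
python3 - <<'E'
from h import *
go("R",-55,-34,guard=14)
E
```

```text
R to -34 guard False x -57.3 y -73.0 z 60.8 knob_x~ -36.3 F [-4.9 -1.3  3. ] t 10.79
```

```bash
python3 - <<'E'
from h import *
r,k=go("L",-46,-22,guard=14)
t=manip.get_image("top")
cv2.imwrite("pics/a4.png",cv2.resize(t[100:230,150:310],(640,520),interpolation=3))
E
```

```text
L to -22 guard False x -45.5 y 79.6 z 60.7 knob_x~ -24.5 F [-6.4  3.4  3.9] t 14.07
```

View pics/a4.png

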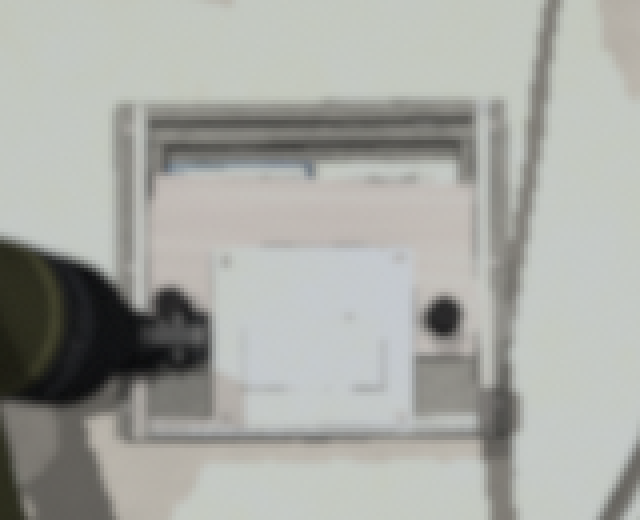

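The shutter is advancing evenly without jams, with the left knob at crop (172,305) and the right at (444,316). I'll continue alternating.

```bash
python3 - <<'E'
from h import *
for side,st,kx in (("R",-37,-14),("L",-25,-6),("R",-17,-2)):
    r,k=go(side,st,kx,guard=14)
    if r: break
t=manip.get_image("top")
cv2.imwrite("pics/a5.png",cv2.resize(t[100:230,150:310],(640,520),interpolation=3))
E
```

```text
R to -14 guard False x -37.8 y -73.1 z 60.8 knob_x~ -16.8 F [-5.5 -1.9  4.4] t 17.40
L to -6 guard False x -28.7 y 79.0 z 60.9 knob_x~ -7.7 F [-5.2  0.6  3.2] t 20.47
R to -2 guard False x -23.5 y -72.4 z 60.8 knob_x~ -2.5 F [-3.7 -3.3  1.7] t 23.37
```

View pics/a5.png

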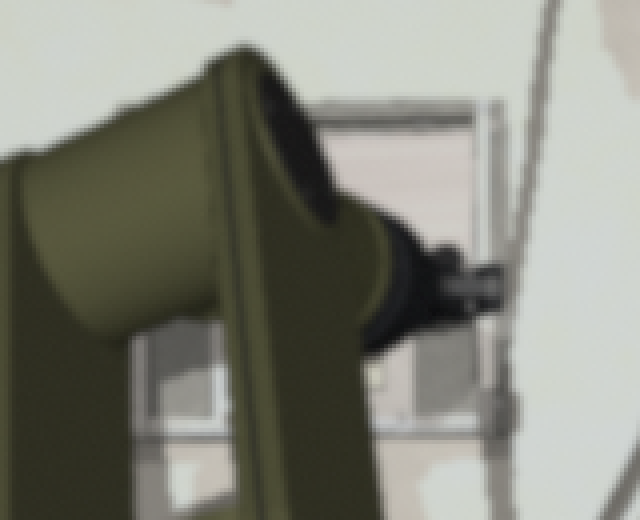

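The arm now hides most of the case in the top view, and the right knob is at about crop (447,255), near case x = -3. I'll make the final pushes with a guard to detect the wall.

```bash
python3 - <<'E'
from h import *
r,k=go("L",-8,4,guard=12,vel=20)
r,k=go("R",-4,14,guard=14,vel=20)
E
```

```text
L to 4 guard False x -18.8 y 79.0 z 60.9 knob_x~ 2.2 F [-4.6  2.   3. ] t 26.34
R to 14 guard True x -16.6 y -72.9 z 60.1 knob_x~ 4.4 F [-0.  -0.1  1.8] t 29.15
```

```bash
python3 - <<'E'
from h import *
r,k=go("L",1,14,guard=18,vel=20)
r,k=go("R",2,14,guard=18,vel=20)
r,k=go("L",2,14,guard=18,vel=20)
manip.move_l(w(-60,79,75),vel=100)
manip.move_l(w(-110,110,330),vel=200); rep()
t=manip.get_image("top");s=manip.get_image("side")
cv2.imwrite("pics/t6.png",t);cv2.imwrite("pics/s6.png",s)
cv2.imwrite("pics/a6.png",cv2.resize(t[100:230,150:310],(640,520),interpolation=3))
cv2.imwrite("pics/b6.png",cv2.resize(s[130:240,190:330],(700,550),interpolation=3))
E
```

```text
L to 14 guard True x -16.3 y 78.8 z 60.3 knob_x~ 4.7 F [-0.5 -0.3  1.2] t 31.73
R to 14 guard True x -16.5 y -72.2 z 60.2 knob_x~ 4.5 F [ 0.8  0.6 -0.2] t 34.28
L to 14 guard True x -16.7 y 78.6 z 60.4 knob_x~ 4.3 F [ 0.5 -0.1 -0.2] t 36.82
 x -110.4 y 109.7 z 328.8 knob_x~ -89.4 F [-0.2 -0.1 -0.6] t 39.08
```

View pics/a6.png

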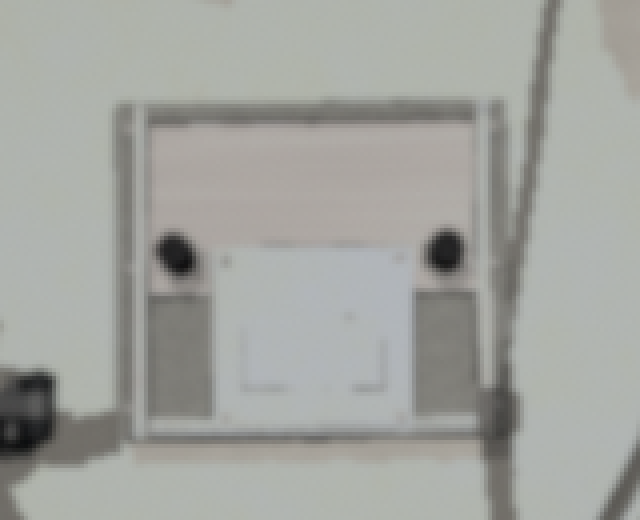

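View pics/b6.png

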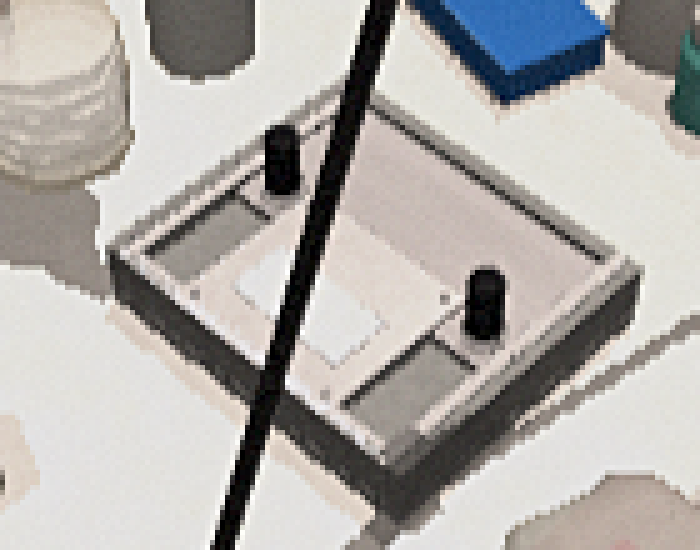

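Both views show the shutter covering the well up to the rear wall, with the knobs level at crop (176,254) and (445,250). The pushes stopped at the same place three times. I'll measure the knobs once more, check the bystanders, and hand in.

```bash
python3 - <<'E'
from h import *
t=cv2.imread("pics/t6.png");s=cv2.imread("pics/s6.png")
def cen(im,r):
    m=(im[r[1]:r[3],r[0]:r[2]].max(2)<70).astype(np.uint8);k,l,st,ce=cv2.connectedComponentsWithStats(m);return ce[1+st[1:,4].argmax()]+[r[0],r[1]]
for a,b in (((186,153,203,172),(240,152,252,171)),((252,153,270,172),(280,180,294,200))):
    A,B=cen(t,a),cen(s,b);p,e=tri(A,B);print(A,B,p,e,RC.T@(p[:2]-O))
t0=cv2.imread("pics/top0.png")
for n,(x,y) in dict(tape=(197,272),dish=(316,251),jar=(337,121)).items():
    T=t0[y-16:y+16,x-16:x+16];W=t[y-26:y+26,x-26:x+26];r=cv2.matchTemplate(W,T,cv2.TM_CCOEFF_NORMED);_,v,_,l=cv2.minMaxLoc(r);print(n,v,np.array(l)-10)
rep(); manip.sign_off()
E
```

```text
[193.76271186 163.45762712] [245.94623656 161.64516129] [604.88143299 179.88984051  68.81409485] 1.1534485121223141 [ 3.94824323 74.70024272]
[261.0754717  162.71698113] [286.65656566 190.57575758] [609.8729455   28.91113415  67.52347411] 2.0194676663017987 [  3.95564503 -76.36095321]
tape 0.7191645503044128 [0 0]
dish 0.9997797608375549 [0 0]
jar 0.9997674822807312 [0 0]
 x -110.3 y 109.7 z 328.7 knob_x~ -89.3 F [-0.1 -0.5  0.1] t 39.17
the job is handed in; nothing more can be done
```

The shutter is closed: both ends are home and square against the rear wall, and I handed the job in at about 39 s.

- **Method:** I used the shut fingers, leaned about 0.3 rad to keep the arm clear of the desk lamp. I made ten alternating pushes at the two knobs. The sliding force was about 4 to 6 N and it never jammed.
- **At the wall:** the last four guarded pushes (14 to 18 N trip) all stopped at about case x = +4.3 to +4.7 mm, at both ends.
- **Final images:** after backing off, both knobs triangulated to case x = +3.95 mm, at 68 to 69 mm height. They are 151 mm apart, against the true 152 mm.
- **Bystanders:** the jar, tape roll and dish showed no pixel shift. The tape's image match was weaker (0.72, against 0.9998 for the other two). I think that is the arm's shadow, but did not check it separately.
- **What disagreed:** the case's corner points missed the stated sizes by up to about 6 mm at the hood's front edge. I therefore relied on where the pushes stopped at the wall, rather than on the absolute case position.

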